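Lock the drilling fixture's shuttle at its station with the shot pin

TASK

Lock the sliding shuttle of the drilling fixture at its drilling station: take the red-handled shot pin out of the wooden block, put it into the brass bush of the shuttle, and with its tip riding lightly on the hidden bar below slide pin and shuttle toward the side where the work is clamped (the end with the brass-nutted stop screw) until the tip drops into the station bore. Seat the pin fully home, its collar down on the bush, and let go; never lean on it with more than about 40 N, and leave the other things on the bench alone.

Things in the scene. Friction and masses are not known exactly. Their poses are not given: they have to be found in the camera images.
- shot_pin: Loose steel pin, 120 g, upright in the wooden block. Origin: centre of its tip; own z up along it. Tip 7 mm wide, coned to the 12 mm shank over 4 mm; shank up to 47 mm; dark collar 26 mm wide from 47 to 52 mm; red round handle 20 mm wide from 52 to 90 mm (top), to be gripped about 75 mm above the tip. At the start the collar rests on the block, tip 4 mm above the bench.
- pin_block: Fixed wooden block, 56 x 96 x 51 mm (own x, y, z), origin at the centre of its underside, with two upright 14 mm bores at own y = -22 mm (holds the shot pin) and y = +22 mm (empty).
- fixture: Fixed drilling fixture: steel base 124 x 280 mm (own x, y), guide rails along own y with dark keeper plates (top 61.5 mm above the bench, 57 mm apart) and blue end blocks 62 mm high. Origin: centre of the underside of the base. The shuttle slides along own +y, toward the stop screw.
- bush_mouth (a point): Centre of the upper rim of the shuttle's brass bush (flange 31 mm wide, bore 13.6 mm, 25 mm deep), 60 mm above the bench; moves with the shuttle. Pin tip on the bar: collar underside 81 mm above the bench; pin home: collar on the rim, tip 13 mm above the bench. The clamped work on the shuttle begins 37 mm beyond the bush toward the stop screw and reaches 111 mm above the bench.
- shuttle (a joint): Travel of the shuttle in m along the fixture's own +y, 0 (against the end block away from the stop screw) to 0.075. It starts between 0 and 0.022, short of the station. Moving it takes about 2 N; it stays where it is left.
- oil_bottle: Yellow oil bottle with a red cap, 57 x 165 mm, bystander; origin at the centre of its underside.
- tape_measure: Yellow tape measure, 34 x 72 x 63 mm, bystander; origin at the centre of its underside.
- spanner_13: Combination spanner, 188 mm long, bystander; origin at the middle of its underside.
- stop_screw (a point): Outer end of the stop screw with the brass nut, at the fixture's own +y end. Under the shuttle, hidden, lies a station bar, flat top 34 mm above the bench, with one 14 mm bore, 22 mm deep, on the fixture's own x = 0. The bar is clamped where the last job left it: the bush is over the bore at a shuttle travel somewhere between 36 and 62 mm.

How it is judged:
By the outcome, as a careful person would: the job done as asked, in the order asked, and still so for the second after the job is handed in, with the robot touching nothing.
It also fails if it takes over 64 s, if anything falls off the work surface, if the arm or the gripper's body presses on something with over 40 N, if the wrist force passes 120 N, or if a joint passes its speed limit or range.

ROBOT

A 6-joint arm with a two-finger parallel gripper is mounted at the origin on a cart in front of the work surface, level with it; the furniture and walls round the work are solid. World frame = base frame: x ahead of the robot, y to its left, z up, the work surface at z = 0. Lengths are in mm, angles in rad, forces in N, time in s.
With the tool pointing down it reaches from about 350 to 975 mm from the base axis. Payload 17.4 kg.
Tool frame: the origin (TCP) lies between the finger pads; the fingertips stand 19 mm ahead of it and the grasp point (between the pads) is the TCP (env.tip_extent is the distance from the TCP to the fingertips, in mm); x points along the fingers, y is the direction in which the jaws open and shut, and the axes are right-handed (so a half turn about x gives the same grasp; the last joint's range is limited). The gripper opens to 85 mm and grips with 20 to 120 N. Pads are 22 mm wide; open, the fingers measure 114 mm over their backs; the gripper's body (76 mm by 85 mm) begins 54 mm behind the grasp point. The pads swing forward as they close: fully open they stand 13 mm farther back than shut.
Start: joints at [-1.221, 0.116, 1.442, -0, 1.584, -0.038], TCP at [255.244, -624.886, 250.303] pointing down, gripper open.
Joint ranges: [-2.83, 2.83], [-0.83, 2.19], [0.07, 2.5], [-1.14, 4.28], [0.01, 3], [-2.97, 2.97]. Speed limits (rad/s): [1.89, 1.89, 2.22, 3.14, 3.14, 3.14].

INTERFACE

Orientations are given as a rotation vector (axis times angle).
In Python, from workcell import env gives the robot as it stands.
- The arm moves only by the tool move_arm, never from a script. Its argument "steps" is a list of rows, each a list of 3 entries, a list of its own where there are three numbers: the turn, a rotation vector about the world's x, y, z in rad, then the shift along the world's x, y, z in m, then the gripper command: -1 is fully open, 1 is shut, values between are in proportion. In form: [[[rx, ry, rz], [x, y, z], fingers], ...]. A call has 1 to 20 rows; each row is the pose to reach, as a shift and turn from the pose commanded when the call began; what a row does not reach only later rows make up. A row lasts 1/8 s, in which the tool goes at most 62.5 mm and 10.7 degrees, less where a joint would pass 70% of its speed; a pose out of reach is approached as far as the arm can. A call with a gripper value outside its range is refused whole. The fingers move at their own pace and stop on an object; the grip force is fixed at half the most. Time passes only in rows, so rows that repeat a pose let the fingers close. It gives the time, the measured TCP pose, the force and the opening at its end, in the units of the state.
- env.get_state(): the state, without advancing time (a new reading comes with each control period).
- env.snapshot(name): name is "side" or "top"; returns (picture, depth): 384x512x3 uint8, red, green, blue; 384x512 float32, mm along the optical axis (not along the pixel's ray), 0 where there is no reading.
- env.calibration(name): a dict with "intrinsics" (3x3 intrinsics, pixels), "R" (3x3) and "t" (3): a world point X has camera coordinates R X + t. Camera axes: x right, y down, z forward; pixel columns grow to the right and rows downward; lengths in mm; the calibration is good to about 2 mm. A picture is of the moment at which its call begins. calibration takes no time and is no camera call.
- env.job_done(): hands the job in, once; it reports no verdict.
The state is a dict: "clock": time; "q": joint angles; "joint_velocities": joint speeds; "effort": joint torques, N m; "position": TCP position; "orientation": TCP orientation; "force": force on the tool from outside, world axes, zero at the start; "moment": the same for the moment, N m; "gripper_width": opening from 0.0 (shut) to 1.0 (fully open).
Only numpy, scipy, OpenCV 4.12 (cv2) and the standard library are available. Lean on these libraries where they do the work, as an engineer would, in place of code of your own. Each camera call takes 0.05 s, during which the arm holds its last target. There are 200 camera calls.

## Working session

There is one attempt and no reset: what is moved stays moved. The work goes in short steps, Python scripts to look and compute and a tool call to move; the robot and the scene stay as the last step left them, time stands still between calls to the robot, and variables do not carry over. Pictures are saved under pics/ and viewed, about 8 in all and at most 12, crops included, and the job is handed in when it is done.

Besides the shell and the picture viewer there is one more tool, called as name([rows], argument=value, ...), one row to a line, values as JSON. move_arm: Moves the arm, as the interface text tells. Its arguments: {"type":"object","properties":{"steps":{"type":"array","items":{"type":"array"}}},"required":["steps"]}

```bash
mkdir -p pics; ls; cat > h.py <<'E'
import numpy as np, cv2
from workcell import env
def cal(n):
    c=env.calibration(n); return np.array(c["intrinsics"]),np.array(c["R"]),np.array(c["t"]).ravel()
def ray(n,u,v,z):
    K,R,t=cal(n); o=-R.T@t; d=R.T@np.linalg.inv(K)@np.array([u,v,1.]); return o+d*(z-o[2])/d[2]
def proj(n,X):
    K,R,t=cal(n); p=K@(R@np.asarray(X,float)+t); return p[:2]/p[2]
def cloud(n,dep):
    K,R,t=cal(n); v,u=np.indices(dep.shape); p=np.stack([u,v,np.ones_like(u)],-1)@np.linalg.inv(K).T*dep[...,None]
    return (p-t)@R
def save(f,im): cv2.imwrite(f,im[...,::-1])
E
python3 - <<'E'
from h import *
for n in("top","side"):
    im,d=env.snapshot(n); save(f"pics/{n}0.png",im); np.save(f"{n}0.npy",d); K,R,t=cal(n); print(n,K.tolist(),-R.T@t,R.tolist())
print(env.get_state())
E
```

```text
pics
top [[446.5233796865918, 0.0, 256.4406253799923], [0.0, 446.5233796865918, 195.76135914633767], [0.0, 0.0, 1.0]] [ 390.28650807  -26.5603171  1418.07452928] [[0.0257387130455407, -0.9996587379345323, -0.004463890892193663], [-0.9848424505706281, -0.024590522047119687, -0.1716993121112893], [0.1715309482419984, 0.008815548569897098, -0.9851392895923969]]
side [[363.014673477827, 0.0, 259.41303595227595], [0.0, 363.014673477827, 195.5417159909485], [0.0, 0.0, 1.0]] [ 665.01490974 -823.93253968  508.84652554] [[0.9983936838590569, 0.05530117212098808, -0.012322028744741729], [0.01621258997027572, -0.4872429660521541, -0.8731159395860064], [-0.054288156689991846, 0.8715136673596942, -0.48735687503969694]]
{'clock': 0.1, 'q': array([-1.22080009e+00,  1.16463485e-01,  1.44218224e+00,  3.98789076e-06,
        1.58398586e+00, -3.78268566e-02]), 'joint_velocities': array([-0.00090675, -0.00174124, -0.00193625,  0.00093855,  0.00112331,
       -0.00027234]), 'effort': array([ 4.48332401e-05, -7.33661771e+01, -6.33790040e+01, -2.70321316e-04,
        5.22313756e-03,  1.30917156e-04]), 'position': array([ 255.19585943, -624.75022862,  249.62888071]), 'orientation': array([ 2.00911677,  0.39563174, -2.00943941]), 'force': array([ 0.16586139, -0.18751906,  0.01168992]), 'moment': array([-0.033873  , -0.0171097 , -0.02276657]), 'gripper_width': 0.9965533068558378}
```

View pics/top0.png

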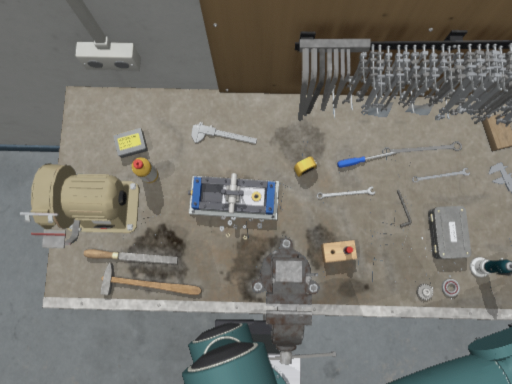

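View pics/side0.png

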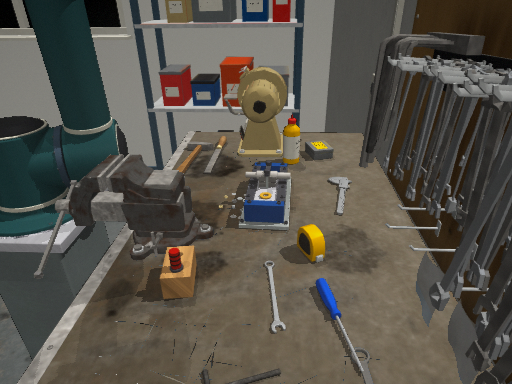

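Top view: block at about (340,252) with the red handle at (349,250), fixture at (235,198) and bush at about (257,196). The work looks to lie to its left (+y). Side view: handle at (175,258), bush at about (266,195). I'll zoom in and measure.

```bash
python3 - <<'E'
from h import *
t=cv2.imread("pics/top0.png"); s=cv2.imread("pics/side0.png")
a=cv2.resize(t[165:275,180:370],None,fx=4,fy=4,interpolation=cv2.INTER_CUBIC)
b=cv2.resize(s[150:305,155:305],None,fx=3.6,fy=3.6,interpolation=cv2.INTER_CUBIC)
cv2.imwrite("pics/ctop.png",a); cv2.imwrite("pics/cside.png",b)
def blobs(im,lo,hi,n,roi,z):
    h=cv2.cvtColor(im,cv2.COLOR_BGR2HSV); m=cv2.inRange(h,lo,hi); k=np.zeros_like(m); k[roi[1]:roi[3],roi[0]:roi[2]]=1
    N,l,st,c=cv2.connectedComponentsWithStats(m*k)
    for i in range(1,N):
        if st[i,4]>5: print(n,c[i].round(2),st[i].tolist(),ray(n,*c[i],z).round(1))
print("red");blobs(t,(0,150,80),(6,255,255),"top",(330,235,365,270),90);blobs(s,(0,150,60),(6,255,255),"side",(155,240,200,300),75)
print("brass");blobs(t,(15,80,100),(35,255,255),"top",(185,170,285,245),60);blobs(s,(15,80,80),(35,255,255),"side",(215,150,300,235),60)
print("blue");blobs(t,(100,120,50),(125,255,255),"top",(185,170,285,225),62)
print("wood");blobs(t,(8,90,100),(22,255,255),"top",(320,235,362,270),51)
E
```

```text
red
top [348.84 249.62] [346, 247, 7, 6, 32] [ 466.9 -291.7   90. ]
side [174.66 257.74] [169, 248, 12, 22, 175] [ 470.3 -293.6   75. ]
brass
top [255.85 196.33] [252, 192, 9, 9, 52] [624.9 -12.6  60. ]
side [259.69 153.15] [237, 150, 46, 7, 275] [600.5 257.3  60. ]
side [290.78 160.43] [282, 157, 18, 8, 86] [698.8 202.1  60. ]
side [217.11 187.05] [215, 185, 7, 6, 19] [500.1  21.2  60. ]
side [265.23 195.02] [260, 192, 12, 7, 66] [629.6 -18.1  60. ]
side [228.51 197.73] [223, 195, 12, 7, 49] [537.9 -35.2  60. ]
side [220.31 206.  ] [218, 205, 5, 3, 13] [523.3 -76.3  60. ]
side [227.27 206.64] [225, 205, 6, 4, 11] [540.6 -78.6  60. ]
side [222.4  218.35] [216, 210, 13, 17, 132] [ 536.4 -130.9   60. ]
side [298.22 231.28] [297, 227, 3, 8, 18] [ 707.2 -176.    60. ]
side [242.45 231.18] [227, 228, 31, 7, 100] [ 587.1 -180.2   60. ]
side [259.67 231.  ] [258, 230, 4, 3, 9] [ 624.3 -178.1   60. ]
blue
top [196.45 192.95] [192, 178, 10, 31, 211] [630.6 171.   62. ]
top [269.82 197.73] [266, 182, 9, 32, 212] [621.3 -55.8  62. ]
wood
top [323.33 253.19] [322, 245, 4, 17, 21] [ 456.4 -222.    51. ]
top [351.12 247.25] [348, 246, 6, 5, 8] [ 476.5 -306.5   51. ]
top [332.83 251.  ] [331, 250, 4, 4, 6] [ 463.7 -250.9   51. ]
top [349.83 255.67] [348, 252, 5, 7, 12] [ 451.  -302.3   51. ]
```

View pics/ctop.png

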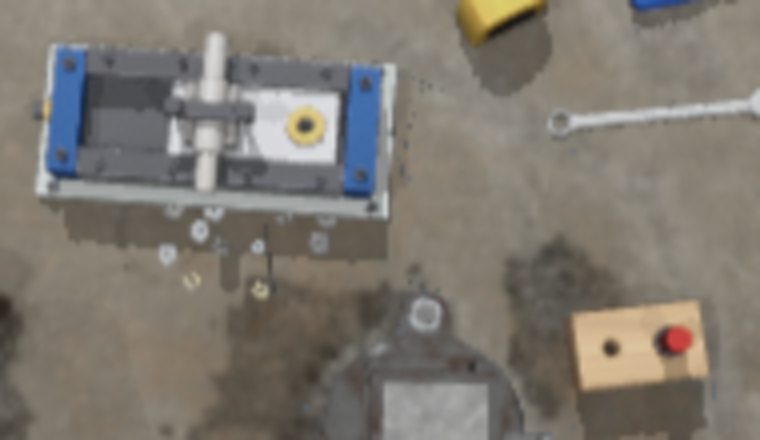

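View pics/cside.png

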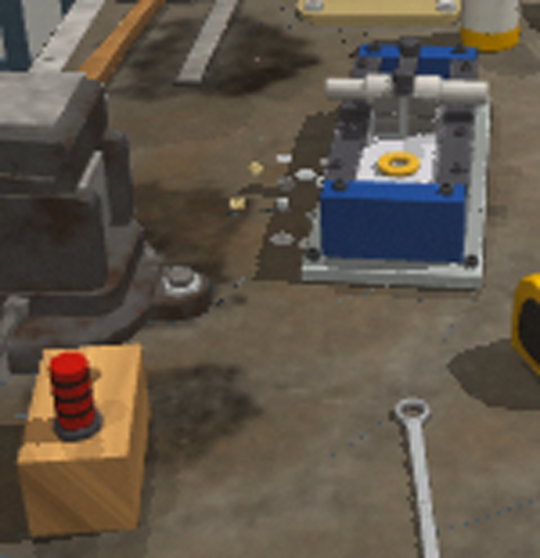

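The crops show the brass stop-screw nut on the left end block, crop (42,108), which is the world +y side. The white work rod stands between it and the bush at crop (305,126), and the pin is in the block's right bore. Next I refine with depth.

```bash
python3 - <<'E'
from h import *
from scipy.optimize import least_squares
from scipy.spatial.transform import Rotation as Ro
C={n:cloud(n,np.load(n+"0.npy")) for n in("top","side")}
I={n:cv2.cvtColor(cv2.imread(f"pics/{n}0.png"),cv2.COLOR_BGR2HSV) for n in C}
for n in C:
    P=C[n]; 
    m=(abs(P[...,0]-468)<16)&(abs(P[...,1]+292)<16)&(P[...,2]>60)&(P[...,2]<110); p=P[m]
    print(n,"pin",m.sum(),"zmax",np.percentile(p[:,2],[50,98]).round(1),"topmean",p[p[:,2]>89].mean(0).round(1))
    q=p[p[:,2]<90]
    if len(q)>15:
        f=least_squares(lambda c:np.hypot(q[:,0]-c[0],q[:,1]-c[1])-10,[468,-292],loss="soft_l1"); print(" circ",f.x.round(1))
    b=cv2.inRange(I[n],(15,80,80),(35,255,255))>0; m=b&(abs(P[...,0]-627)<25)&(abs(P[...,1]+15)<25)&(P[...,2]>45)
    p=P[m]; print(n,"bush z",np.median(p[:,2]).round(1),m.sum(), (p.min(0)).round(1),p.max(0).round(1))
    v,u=np.nonzero(m); h=cv2.convexHull(np.c_[u,v].astype(np.float32))
    w=np.array([ray(n,*x,60)[:2] for x in h[:,0]],np.float32); print(" flange circle",cv2.minEnclosingCircle(w))
    # keepers+end blocks z~62
    m=(abs(P[...,2]-62)<4)&(abs(P[...,0]-627)<70)&(P[...,1]>-80)&(P[...,1]<200); print(" fixture rect",cv2.minAreaRect(P[m][:,:2].astype(np.float32)))
    m=(abs(P[...,2]-51)<3.5)&(abs(P[...,0]-460)<70)&(abs(P[...,1]+270)<75); print(" block rect",m.sum(),cv2.minAreaRect(P[m][:,:2].astype(np.float32)))
    m=(P[...,2]>70)&(abs(P[...,0]-627)<60)&(P[...,1]>-60)&(P[...,1]<180); print(" work",P[m].min(0).round(),P[m].max(0).round())
    m=(P[...,2]>40)&(P[...,0]>380)&(P[...,0]<560)&(P[...,1]>-225)&(P[...,1]<-40); print(" vise",P[m].min(0).round(),P[m].max(0).round())
R=Ro.from_rotvec(env.get_state()["orientation"]).as_matrix(); print(R.round(3))
E
```

```text
top pin 51 zmax [93.7 98.8] topmean [ 468.2 -292.5   95.1]
top bush z 61.5 49 [612.6 -25.5  54.3] [ 6.383e+02 -6.000e-01  6.810e+01]
 flange circle ((625.6530151367188, -12.431991577148438), 13.43929386138916)
 fixture rect ((630.2954711914062, 64.2869644165039), (265.8250732421875, 101.57131958007812), 87.5816650390625)
 block rect 385 ((465.5917053222656, -271.07049560546875), (55.97626876831055, 97.51383209228516), 7.8098063468933105)
 work [570. -59.  70.] [685. 170. 117.]
 vise [ 380. -225.   40.] [487. -62. 165.]
side pin 209 zmax [82.1 95. ] topmean [ 471.8 -297.8   93.2]
 circ [ 470.7 -294.8]
side bush z 59.7 66 [616.2 -31.4  55. ] [644.2   7.4  62.1]
 flange circle ((628.9390869140625, -17.758129119873047), 17.510066986083984)
 fixture rect ((632.5930786132812, 55.11456298828125), (256.74383544921875, 101.09075927734375), 87.47393035888672)
 block rect 697 ((459.7053527832031, -254.166259765625), (78.87435913085938, 150.571044921875), 23.813648223876953)
 work [572.  20.  70.] [685.  88. 112.]
 vise [ 380. -225.   40.] [489. -65. 157.]
[[-0.     0.378 -0.926]
 [ 0.001 -0.926 -0.378]
 [-1.    -0.001 -0.   ]]
```

move_arm([
  [[0,0,0.16],[0.03,0.047,0],-1],
  [[0,0,0.32],[0.06,0.094,0],-1],
  [[0,0,0.48],[0.09,0.14,0],-1],
  [[0,0,0.64],[0.12,0.187,0],-1],
  [[0,0,0.8],[0.15,0.233,0],-1],
  [[0,0,0.96],[0.18,0.28,0],-1],
  [[0,0,1.1],[0.205,0.319,-0.02],-1],
  [[0,0,1.14],[0.2136,0.3319,-0.05],-1],
  [[0,0,1.14],[0.2136,0.3319,-0.09],-1],
  [[0,0,1.14],[0.2136,0.3319,-0.13],-1],
  [[0,0,1.14],[0.2136,0.3319,-0.155],-1],
  [[0,0,1.14],[0.2136,0.3319,-0.171],-1],
  [[0,0,1.14],[0.2136,0.3319,-0.171],-1],
])

```text
clock: 1.72
position: [468.5, -292.8, 78.5]
orientation: [1.241, 1.19, -1.241]
force: [0.2, 0.2, 0.5]
gripper_width: 1.003
```

```bash
python3 - <<'E'
from h import *
im,d=env.snapshot("side"); cv2.imwrite("pics/s1.png",cv2.resize(im[150:310,100:260,::-1],None,fx=3.7,fy=3.7,interpolation=2))
im2,d2=env.snapshot("top"); save("pics/t1.png",im2)
s=env.get_state(); print(s["q"].round(3))
from scipy.spatial.transform import Rotation as Ro
print(Ro.from_rotvec(s["orientation"]).as_matrix().round(3))
E
```

```text
[-0.605 -0.05   1.894 -0.     1.297 -0.562]
[[ 0.001  0.999 -0.043]
 [-0.001 -0.043 -0.999]
 [-1.     0.001  0.001]]
```

View pics/s1.png

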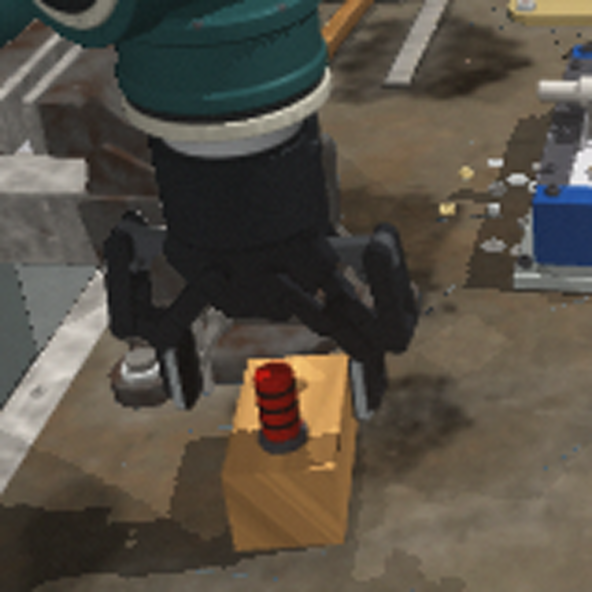

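The handle, crop (277,400), sits midway between the pads at crop x≈195 and 358. I'll close the gripper.

move_arm([
  [[0,0,0],[0,0,0],1],
  [[0,0,0],[0,0,0],1],
  [[0,0,0],[0,0,0],1],
  [[0,0,0],[0,0,0],1],
  [[0,0,0],[0,0,0],1],
  [[0,0,0],[0,0,0],1],
  [[0,0,0],[0,0,0],1],
  [[0,0,0],[0,0,0],1],
])

```text
clock: 2.82
position: [468.9, -293.1, 79.7]
orientation: [1.241, 1.188, -1.241]
force: [-1.5, 0.7, 6.8]
gripper_width: 0.22
```

move_arm([
  [[0,0,0],[0,0,0.01],1],
  [[0,0,0],[0,0,0.03],1],
  [[0,0,0],[0,0,0.06],1],
  [[0,0,0],[0,0,0.1],1],
  [[0,0,0],[0,0,0.14],1],
  [[0,0,0],[0,0,0.17],1],
  [[0,0,0],[0.02,0.02,0.18],1],
  [[0,0,0],[0.045,0.065,0.18],1],
  [[0,0,0],[0.07,0.11,0.18],1],
  [[0,0,0],[0.095,0.155,0.18],1],
  [[0,0,0],[0.12,0.2,0.18],1],
  [[0,0,0],[0.14,0.245,0.17],1],
  [[0,0,0],[0.155,0.273,0.14],1],
  [[0,0,0],[0.158,0.2795,0.11],1],
  [[0,0,0],[0.158,0.2795,0.085],1],
  [[0,0,0],[0.158,0.2795,0.075],1],
  [[0,0,0],[0.158,0.2795,0.075],1],
  [[0,0,0],[0.158,0.2795,0.075],1],
])

```text
clock: 5.08
position: [627.3, -13.7, 155.9]
orientation: [1.242, 1.187, -1.24]
force: [0.3, -0.9, -0.5]
gripper_width: 0.213
```

```bash
python3 - <<'E'
from h import *
im,d=env.snapshot("side"); np.save("s2.npy",d); save("pics/s2full.png",im)
cv2.imwrite("pics/s2.png",cv2.resize(im[110:240,195:335,::-1],None,fx=4.5,fy=4.5,interpolation=2))
im2,d2=env.snapshot("top"); cv2.imwrite("pics/t2.png",im2[...,::-1]); h=cv2.cvtColor(im2,cv2.COLOR_RGB2HSV); m=cv2.inRange(h,(15,80,100),(35,255,255))[170:225,240:275]; print("top brass px",(m>0).sum())
print(env.get_state()["force"])
for n,X in(("tip",(626.8,-13.5,79)),("rim",(626.8,-13.5,60)),("coll",(626.8,-13.5,126))): p=proj("side",X);print(n,p.round(1),((p-[195,110])*4.5).round())
E
```

```text
top brass px 4
[ 0.43164129  0.85776396 -0.85397405]
tip [264.1 187.6] [311. 349.]
rim [264.2 194.1] [311. 379.]
coll [264.  170.7] [311. 273.]
```

View pics/s2.png

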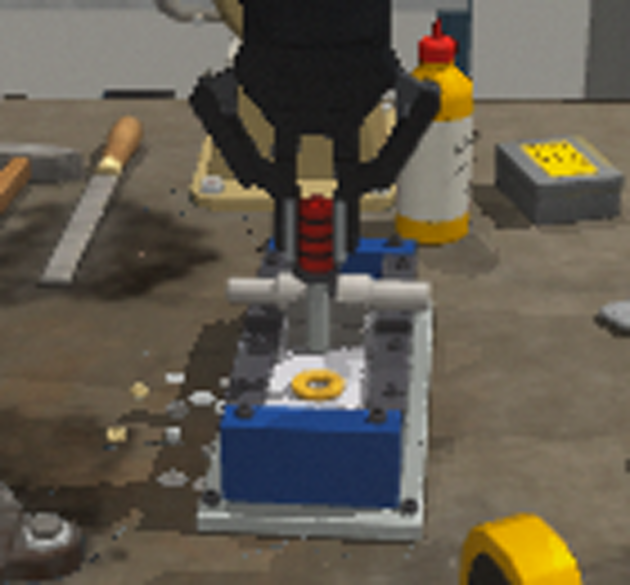

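The pin hangs over the bush: tip at crop (317,350), bush centre about (318,383), so x agrees. I'll check y numerically.

```bash
python3 - <<'E'
from h import *
im=cv2.imread("pics/s2full.png"); h=cv2.cvtColor(im,cv2.COLOR_BGR2HSV)
m=cv2.inRange(h,(15,80,80),(35,255,255)); m[:185]=0;m[205:]=0;m[:,:255]=0;m[:,280:]=0
for r in range(190,203): print(r,''.join('#' if x else '.' for x in m[r,255:280]), h[r,259:273,2].tolist())
g=cv2.cvtColor(im,cv2.COLOR_BGR2GRAY)
print("pin rows")
for r in range(168,192): print(r,g[r,256:276].tolist())
K=lambda X:proj("side",X).round(2)
# tip is 75.7 below tcp
x,y,z=627.0,-13.6,155.9-75.7
print("tip near/far",K((x,y-3.5,z)),K((x,y+3.5,z)),"collar bottom near",K((x,y-13,z+47)))
print("rim near/far",K((x,y-15.5,60)),K((x,y+15.5,60)),"hole",K((x,y-6.8,60)),K((x,y+6.8,60)))
E
```

```text
190 ......................... [211, 214, 212, 214, 214, 215, 214, 210, 165, 164, 168, 166, 170, 198]
191 ......................... [214, 214, 215, 213, 214, 215, 217, 211, 180, 166, 167, 168, 168, 172]
192 .......#######........... [214, 212, 213, 212, 219, 229, 226, 225, 218, 199, 189, 167, 167, 171]
193 ......##########......... [214, 211, 232, 230, 230, 212, 208, 219, 198, 216, 216, 190, 167, 172]
194 .....############........ [215, 227, 230, 231, 184, 143, 128, 128, 118, 157, 213, 216, 215, 197]
195 .....####...#####........ [142, 229, 232, 231, 142, 170, 120, 117, 108, 196, 232, 232, 206, 202]
196 .....###########......... [137, 157, 210, 230, 227, 203, 180, 184, 207, 210, 233, 218, 178, 219]
197 .....###########......... [135, 113, 141, 181, 222, 221, 200, 203, 198, 202, 190, 181, 214, 218]
198 .......#######........... [139, 134, 93, 108, 133, 139, 143, 148, 134, 114, 141, 187, 214, 219]
199 ......................... [214, 214, 211, 209, 188, 186, 165, 166, 182, 182, 187, 213, 218, 217]
200 ......................... [187, 188, 187, 186, 163, 163, 193, 173, 172, 173, 169, 147, 
[... 1918 characters left out ...]
5, 82, 71, 73, 71, 72, 72, 73, 90]
187 [60, 113, 87, 85, 84, 85, 84, 77, 100, 105, 107, 100, 93, 86, 95, 156, 92, 132, 134, 135]
188 [74, 117, 124, 185, 86, 85, 87, 85, 82, 85, 88, 121, 153, 163, 163, 165, 163, 166, 167, 164]
189 [92, 134, 135, 145, 208, 207, 208, 209, 209, 207, 189, 160, 163, 166, 166, 165, 167, 169, 170, 165]
190 [91, 143, 209, 209, 211, 211, 211, 212, 211, 213, 208, 163, 163, 166, 164, 166, 194, 197, 200, 194]
191 [208, 209, 211, 212, 212, 212, 211, 211, 213, 214, 209, 178, 163, 166, 165, 166, 171, 197, 199, 196]
tip near/far [264.16 187.81] [264.28 186.51] collar bottom near [263.87 172.56]
rim near/far [264.   197.13] [264.53 191.26] hole [264.15 195.45] [264.38 192.87]
```

move_arm([
  [[0,0,0],[0,-0.0007,-0.008],1],
  [[0,0,0],[0,-0.0007,-0.016],1],
  [[0,0,0],[0,-0.0007,-0.02],1],
  [[0,0,0],[0,-0.0007,-0.023],1],
  [[0,0,0],[0,-0.0007,-0.023],1],
])

```text
clock: 5.8
position: [626.8, -14.1, 131.1]
orientation: [1.241, 1.189, -1.241]
force: [0.3, 0.9, -1.9]
gripper_width: 0.219
```

move_arm([
  [[0,0,0],[0,0,-0.002],1],
  [[0,0,0],[0,0,-0.004],1],
  [[0,0,0],[0,0,-0.006],1],
  [[0,0,0],[0,0,-0.006],1],
])

```text
clock: 6.3
position: [626.9, -14.1, 125.2]
orientation: [1.241, 1.189, -1.241]
force: [1.7, 1.1, -1.5]
gripper_width: 0.216
```

move_arm([
  [[0,0,0],[0,0,-0.003],1],
  [[0,0,0],[0,0,-0.006],1],
  [[0,0,0],[0,0,-0.009],1],
  [[0,0,0],[0,0,-0.011],1],
  [[0,0,0],[0,0,-0.011],1],
])

```text
clock: 6.92
position: [626.8, -14.2, 114.0]
orientation: [1.241, 1.189, -1.241]
force: [2.8, 2.1, -3.6]
gripper_width: 0.217
```

move_arm([
  [[0,0,0],[0.0003,0,-0.001],1],
  [[0,0,0],[0.0003,0,-0.002],1],
  [[0,0,0],[0.0003,0,-0.003],1],
  [[0,0,0],[0.0003,0,-0.003],1],
])

```text
clock: 7.42
position: [627.0, -14.2, 111.1]
orientation: [1.241, 1.189, -1.241]
force: [1.1, 1.6, -0.8]
gripper_width: 0.217
```

move_arm([
  [[0,0,0],[0,0,-0.0005],1],
  [[0,0,0],[0,0,-0.001],1],
  [[0,0,0],[0,0,-0.0015],1],
  [[0,0,0],[0,0,-0.0015],1],
])

```text
clock: 7.92
position: [627.1, -14.2, 109.7]
orientation: [1.241, 1.189, -1.241]
force: [0.1, 0.8, -0.7]
gripper_width: 0.216
```

move_arm([
  [[0,0,0],[0,0,-0.0005],1],
  [[0,0,0],[0,0,-0.0005],1],
  [[0,0,0],[0,0,-0.001],1],
  [[0,0,0],[0,0,-0.001],1],
])

```text
clock: 8.43
position: [627.4, -14.2, 109.6]
orientation: [1.241, 1.188, -1.24]
force: [-1.9, 1.3, 7.0]
gripper_width: 0.214
```

Bar contact: Fz is about 7 N at TCP z=109.6, as expected. I'll slide along fixture +y, direction (0.044, 0.999).

move_arm([
  [[0,0,0],[0,0.001,0],1],
  [[0,0,0],[0.0001,0.003,0],1],
  [[0,0,0],[0.0002,0.005,0],1],
  [[0,0,0],[0.0003,0.007,0],1],
  [[0,0,0],[0.0004,0.009,0],1],
  [[0,0,0],[0.0004,0.009,0],1],
])

```text
clock: 9.18
position: [627.8, -6.1, 109.5]
orientation: [1.24, 1.186, -1.241]
force: [-1.0, -5.2, 6.1]
gripper_width: 0.212
```

move_arm([
  [[0,0,0],[0.0001,0.0015,0],1],
  [[0,0,0],[0.0001,0.003,0],1],
  [[0,0,0],[0.0002,0.004,0],1],
  [[0,0,0],[0.0002,0.004,0],1],
])

```text
clock: 9.68
position: [628.0, -2.2, 109.5]
orientation: [1.24, 1.186, -1.241]
force: [-1.4, -5.9, 6.8]
gripper_width: 0.218
```

move_arm([
  [[0,0,0],[0.0001,0.0015,0],1],
  [[0,0,0],[0.0001,0.003,0],1],
  [[0,0,0],[0.0002,0.004,0],1],
  [[0,0,0],[0.0002,0.004,0],1],
])

```text
clock: 10.18
position: [628.2, 1.8, 109.5]
orientation: [1.24, 1.186, -1.241]
force: [-2.5, -6.4, 6.6]
gripper_width: 0.215
```

move_arm([
  [[0,0,0],[0,0.0015,0],1],
  [[0,0,0],[0,0.003,0],1],
  [[0,0,0],[0,0.004,0],1],
  [[0,0,0],[0,0.004,0],1],
])

```text
clock: 10.68
position: [628.3, 5.8, 109.6]
orientation: [1.24, 1.186, -1.241]
force: [-1.3, -7.2, 6.1]
gripper_width: 0.216
```

move_arm([
  [[0,0,0],[0.0001,0.0015,0],1],
  [[0,0,0],[0.0001,0.003,0],1],
  [[0,0,0],[0.0001,0.004,0],1],
  [[0,0,0],[0.0001,0.004,0],1],
])

```text
clock: 11.18
position: [628.5, 9.8, 109.5]
orientation: [1.24, 1.186, -1.241]
force: [0.1, -6.7, 5.4]
gripper_width: 0.219
```

move_arm([
  [[0,0,0],[0.0001,0.0015,0],1],
  [[0,0,0],[0.0001,0.003,0],1],
  [[0,0,0],[0.0002,0.004,0],1],
  [[0,0,0],[0.0002,0.004,0],1],
])

```text
clock: 11.68
position: [628.6, 13.8, 109.5]
orientation: [1.24, 1.186, -1.241]
force: [-0.4, -6.9, 6.7]
gripper_width: 0.218
```

move_arm([
  [[0,0,0],[0.0001,0.0015,0],1],
  [[0,0,0],[0.0001,0.003,0],1],
  [[0,0,0],[0.0002,0.004,0],1],
  [[0,0,0],[0.0002,0.004,0],1],
])

```text
clock: 12.18
position: [628.8, 17.8, 109.5]
orientation: [1.24, 1.186, -1.241]
force: [-0.8, -6.3, 6.2]
gripper_width: 0.213
```

move_arm([
  [[0,0,0],[0.0001,0.0015,0],1],
  [[0,0,0],[0.0001,0.003,0],1],
  [[0,0,0],[0.0002,0.004,0],1],
  [[0,0,0],[0.0002,0.004,0],1],
])

```text
clock: 12.68
position: [629.0, 21.8, 109.5]
orientation: [1.24, 1.186, -1.241]
force: [-0.9, -7.0, 6.3]
gripper_width: 0.212
```

move_arm([
  [[0,0,0],[0.0001,0.0015,0],1],
  [[0,0,0],[0.0001,0.003,0],1],
  [[0,0,0],[0.0002,0.004,0],1],
  [[0,0,0],[0.0002,0.004,0],1],
])

```text
clock: 13.18
position: [629.2, 25.8, 109.5]
orientation: [1.24, 1.186, -1.241]
force: [-1.5, -6.1, 7.2]
gripper_width: 0.218
```

move_arm([
  [[0,0,0],[0,0.0015,0],1],
  [[0,0,0],[0,0.003,0],1],
  [[0,0,0],[0.0001,0.004,0],1],
  [[0,0,0],[0.0001,0.004,0],1],
])

```text
clock: 13.68
position: [629.3, 29.9, 109.5]
orientation: [1.24, 1.186, -1.241]
force: [-0.3, -5.0, 6.6]
gripper_width: 0.214
```

move_arm([
  [[0,0,0],[0.0001,0.0015,0],1],
  [[0,0,0],[0.0001,0.003,0],1],
  [[0,0,0],[0.0002,0.004,0],1],
  [[0,0,0],[0.0002,0.004,0],1],
])

```text
clock: 14.18
position: [629.2, 34.8, 108.6]
orientation: [1.241, 1.189, -1.241]
force: [2.1, -1.5, -0.1]
gripper_width: 0.215
```

It dropped: z went to 108.6 and Fz to about 0. I'll descend gently and centre by the side force.

move_arm([
  [[0,0,0],[0.0001,0.0005,-0.0005],1],
  [[0,0,0],[0.0001,0.001,-0.001],1],
  [[0,0,0],[0.0001,0.001,-0.0015],1],
  [[0,0,0],[0.0001,0.001,-0.0015],1],
])

```text
clock: 14.68
position: [629.2, 35.9, 107.1]
orientation: [1.241, 1.189, -1.241]
force: [0.8, -1.3, -1.6]
gripper_width: 0.21
```

move_arm([
  [[0,0,0],[0,0,-0.0005],1],
  [[0,0,0],[0,0,-0.001],1],
  [[0,0,0],[0,0,-0.0015],1],
  [[0,0,0],[0,0,-0.0015],1],
])

```text
clock: 15.18
position: [629.2, 35.8, 105.7]
orientation: [1.241, 1.189, -1.241]
force: [1.4, -1.8, -1.0]
gripper_width: 0.214
```

move_arm([
  [[0,0,0],[0.0001,0,-0.001],1],
  [[0,0,0],[0.0002,0,-0.002],1],
  [[0,0,0],[0.0002,0,-0.003],1],
  [[0,0,0],[0.0002,0,-0.003],1],
])

```text
clock: 15.68
position: [629.4, 35.8, 102.6]
orientation: [1.241, 1.189, -1.241]
force: [0.3, -0.8, -2.5]
gripper_width: 0.216
```

move_arm([
  [[0,0,0],[0,0,-0.002],1],
  [[0,0,0],[0,0,-0.004],1],
  [[0,0,0],[0,0,-0.006],1],
  [[0,0,0],[0,0,-0.008],1],
  [[0,0,0],[0,0,-0.01],1],
  [[0,0,0],[0,0,-0.01],1],
])

```text
clock: 16.42
position: [629.4, 35.8, 92.5]
orientation: [1.241, 1.189, -1.241]
force: [-0.3, -0.5, -2.6]
gripper_width: 0.217
```

move_arm([
  [[0,0,0],[0,0,-0.001],1],
  [[0,0,0],[0,0,-0.002],1],
  [[0,0,0],[0,0,-0.003],1],
  [[0,0,0],[0,0,-0.004],1],
  [[0,0,0],[0,0,-0.0045],1],
  [[0,0,0],[0,0,-0.0045],1],
])

```text
clock: 17.18
position: [629.5, 35.8, 88.7]
orientation: [1.241, 1.188, -1.241]
force: [-2.5, -1.7, 4.9]
gripper_width: 0.215
```

move_arm([
  [[0,0,0],[-0.0002,0,-0.0005],1],
  [[0,0,0],[-0.0002,0,-0.001],1],
  [[0,0,0],[-0.0002,0,-0.001],1],
])

```text
clock: 17.55
position: [629.5, 35.8, 88.6]
orientation: [1.241, 1.188, -1.24]
force: [-6.2, -2.4, 13.8]
gripper_width: 0.212
```

move_arm([
  [[0,0,0],[0,0,0.001],1],
  [[0,0,0],[0,0,0.001],0.3],
  [[0,0,0],[0,0,0.001],0],
  [[0,0,0],[0,0,0.001],0],
  [[0,0,0],[0,0,0.001],0],
  [[0,0,0],[0,0,0.001],0],
  [[0,0,0],[0,0,0.001],0],
])

```text
clock: 18.42
position: [629.2, 35.8, 88.3]
orientation: [1.241, 1.189, -1.241]
force: [-0.3, 0.0, -0.1]
gripper_width: 0.502
```

move_arm([
  [[0,0,0],[0,0,0.005],0],
  [[0,0,0],[0,0,0.015],0],
  [[0,0,0],[0,0,0.03],0],
  [[0,0,0],[0,0,0.06],0],
  [[0,0,0],[0,0,0.1],0],
  [[0,0,0],[0,0,0.14],0],
  [[0,0,0],[-0.03,-0.02,0.16],0],
  [[0,0,0],[-0.07,-0.05,0.17],0],
  [[0,0,0],[-0.11,-0.09,0.17],0],
  [[0,0,0],[-0.15,-0.13,0.17],0],
  [[0,0,0],[-0.15,-0.13,0.17],0],
])

```text
clock: 19.8
position: [477.5, -96.0, 260.1]
orientation: [1.244, 1.185, -1.242]
force: [0.6, 0.1, 0.3]
gripper_width: 0.499
```

```bash
python3 - <<'E'
from h import *
im,d=env.snapshot("side"); im2,d2=env.snapshot("top")
a=cv2.resize(im[120:250,200:330,::-1],None,fx=3,fy=3,interpolation=2); b=cv2.resize(im2[150:280,180:310,::-1],None,fx=3,fy=3,interpolation=2)
cv2.imwrite("pics/end.png",np.hstack([a,b]))
for n,i,dd in(("side",im,d),("top",im2,d2)):
    P=cloud(n,dd); m=(abs(P[...,0]-629)<14)&(abs(P[...,1]-36)<14)&(P[...,2]>62)&(cv2.inRange(cv2.cvtColor(i,cv2.COLOR_RGB2HSV),(0,150,60),(6,255,255))>0)
    p=P[m]; print(n,len(p),np.percentile(p[:,2],[5,50,97]).round(1),p.mean(0).round(1))
print(env.get_state()["clock"],env.get_state()["force"])
E
```

```text
side 85 [ 68.5  89.6 104.1] [632.1  27.2  88.8]
top 25 [ 87.5 102.8 107.9] [625.   34.4 101.3]
19.9 [ 0.22188924 -0.09164264 -0.05364532]
```

View pics/end.png

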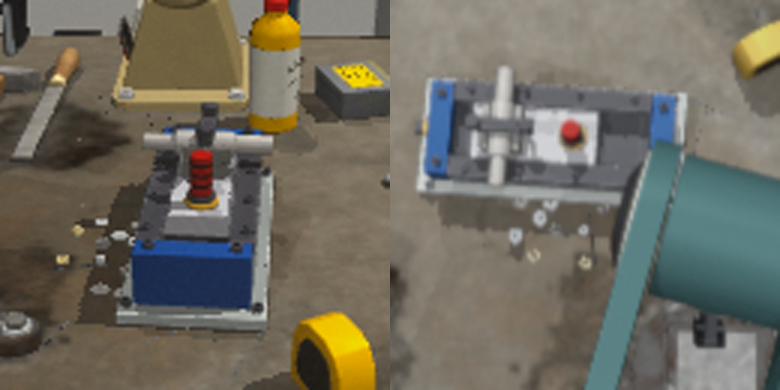

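The pin stands upright with its collar on the bush, side crop (202,200). The handle top measures about 103 mm (expected 103), and the bystanders have not moved.

```bash
python3 -c "
from workcell import env
print(env.job_done())"
```

```text
the job is handed in; nothing more can be done
None
```

The shuttle is locked at its drilling station, with the shot pin fully home and released. The job was handed in at about 20 s of the 64 s allowed.

- **Slide:** I took the pin from the block, put it into the bush and lowered it until the tip met the bar. It then rode along the bar at about 6–7 N. After roughly 49 mm of travel toward the stop screw the tip dropped into the station bore.
- **Seating:** the collar stopped hard on the bush with the tool at 88.6 mm, against about 88.7 mm expected. The most I read while pressing down was about 14 N, though I only had force readings at the end of each move. I then opened the gripper and withdrew.
- **Last checks:** the handle top measures about 103 mm from the side (expected 103 mm), the pin stands upright, the tool reads no load and nothing else on the bench appears moved. The top camera's depth read 108 mm for the handle top, which I put down to its noise: it also read about 5 mm high on the pin at the start.

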